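# Show the board's marker to the inspection camera

## Robot

A 6-joint arm with a two-finger parallel gripper is mounted at the origin on the work surface. World frame = base frame: x ahead of the robot, y to its left, z up, the work surface at z = 0. Lengths are in m, angles in degrees, forces in N, time in s.
With the tool pointing down it reaches from about 0.325 to 0.85 m from the base axis. Payload 15.5 kg.
Tool frame: the origin (TCP) lies on the centre line of the jaws, within the pads' length; the fingertips stand 14 mm ahead of it and the grasp point (between the pads) lies 5 mm behind it; z points along the fingers, y is the line along which they close (so a half turn about z gives the same grasp; the last joint's range is limited). The gripper opens to 91 mm and grips with 3 to 60 N. Pads are 32 mm wide; open, the fingers measure 118 mm over their backs; the gripper's body (76 mm by 178 mm) begins 60 mm behind the grasp point.
Start: joints at [58.7, 28.281, 77.091, -0, 74.628, -5.472], TCP at [0.272, 0.563, 0.204] pointing down, gripper open.
Joint ranges: [-166.48, 166.48], [-47.26, 123.95], [12.59, 153.08], [-70.14, 250.14], [6.76, 159.57], [-176.63, 176.63]. Speed limits (degrees/s): [108.29, 108.29, 147.25, 172.46, 172.46, 172.46].

## Interface

Orientations are given as [roll, pitch, yaw] about the fixed x, y, z axes, in that order (R = Rz(yaw) Ry(pitch) Rx(roll)).
In Python, from plant import monitor, read_camera, get_calibration, ticket gives the robot as it stands.
- The arm moves only by the tool arm_command, never from a script. Its argument "deltas" is a list of rows, each a list of 4 numbers: the shift along the tool's x, y, z normalised to -1 to 1, where 1 is 0.08 m, then the turn about the tool's z normalised to -1 to 1, where 1 is 180 degrees. A call has 1 to 12 rows; each row is the pose to reach, as a shift and turn from the pose commanded when the call began, along the tool's axes at that moment, turning the shorter way round; what a row does not reach only later rows make up. A row lasts 1/10 s, in which the tool goes at most 50 mm and 8.59 degrees, less where a joint would pass 70% of its speed; a pose out of reach is approached as far as the arm can. A call with a number of a shift or a turn outside -1 to 1 is refused whole. A call with a gripper value outside its range is refused whole. "jaw" is the opening, from 0 (shut) to 1 (fully open), set as the call begins (left out, the last holds). The fingers move at their own pace and stop on an object; "force" is the grip in N (left out, the last holds). Time passes only in rows, so rows that repeat a pose let the fingers close. It gives the time, the measured TCP pose, the force, the opening and the grip force at its end, in the units of the state.
- monitor.state(): the state, without advancing time (a new reading comes with each control period).
- read_camera(name): name is "scene" or "top" or "wrist"; returns the picture (384x512x3 uint8, red, green, blue); there is no depth.
- get_calibration(name): a dict with "mtx" (3x3 intrinsics, pixels), "k1" (the pictures are not rectified: a ray, as slopes to the right and down, at radius r is drawn at 1 + k1 r^2 times it, then the intrinsics apply), "R" (3x3) and "t" (3): a world point X has camera coordinates R X + t; the wrist camera has in their place "mount" (4x4, takes a point from camera to tool coordinates, whose origin is the TCP and whose axes are the flange's). Camera axes: x right, y down, z forward; pixel columns grow to the right and rows downward; lengths in m; the calibration is good to about 2 mm. A picture is of the moment at which its call begins: read the wrist's pose just before it. get_calibration takes no time and is no camera call.
- ticket.hand_in(): hands the job in; it is judged then, once.
The state is a dict: "time": time; "qpos": joint angles; "joint_vel": joint speeds; "tau": joint torques, N m; "tool_pos": TCP position; "eef_rot": TCP orientation; "contact_force": force on the tool from outside, world axes, zero at the start; "wrist_torque": the same for the moment, N m; "opening": finger opening in m; "gripper_force": force on a finger pad.
Only numpy, scipy, OpenCV 4.12 (cv2) and the standard library are available. Lean on these libraries where they do the work, as an engineer would, in place of code of your own. Each camera call takes 0.05 s, during which the arm holds its last target. There are 200 camera calls.

## Task

Switch the inspection camera on by pressing its red spring plunger fully down to the stop for a moment, then let it come up. Then take the yellow tab of the swivelling mirror and turn it until the camera sees the centre of the orange dot (not the blue one) in the mirror, and finish while still holding the tab at that angle, since the mirror springs back when let go. Do not push the boards or the camera, and leave the loose things on the bench where they lie.

Things in the scene. Friction and masses are not known exactly. Their poses are not given: they have to be found in the camera images.
- plunger (a joint): Red round mushroom head (34 mm across, 9 mm thick) of a spring plunger on top of a teal switch box: it switches the inspection camera on. Value in m: 0 fully up, 0.012 at its lower stop; it slides straight down and springs back when let go. The push needed rises from about 2 N to about 8 N at the stop.
- plunger_top (a point): Centre of the top face of the plunger head; 80 mm above the table when up.
- switchbox: The teal box, fixed to the table. Origin: centre of its underside; the plunger stands over the origin.
- station: Inspection station fixed to the table: a black base plate 80 x 240 x 12 mm that carries the mirror pillar and the camera pillar. Origin on the table exactly under the mirror's vertical pivot axis; its z is up and its y axis points from the mirror to the camera.
- camera: Grey inspection camera (46 x 45 x 50 mm, top 152 mm above the table) on the far end of the base plate, its black lens barrel aimed at the mirror. Fixed. Its frame coincides with that of the station.
- lens (a point): Centre of the camera's lens front, 128 mm from the mirror's pivot axis, 125 mm above the table.
- mirror: Round mirror, 68 mm across, centre 125 mm above the table, swivelling about an upright pillar. Origin on the table under that axis; z up, x along the mirror's normal, out of its reflecting face, which contains the axis. At rest the normal stands 20 degrees anticlockwise (from above) of the direction to the lens; it turns 70 degrees further that way. A light spring (0.06 N m/rad) returns it.
- tab (a point): Grip point in the yellow finger tab on top of the mirror, on the pivot axis, 187 mm above the table. The tab is an upright plate in the mirror's plane: 40 mm long (the mirror's y), 10 mm thick (its x), 46 mm high, top 205 mm above the table. Pinch it across its thickness from above and turn.
- sight (a point): Unseen point on the mirror's pivot axis 125 mm up. Its x axis is the camera's line of sight after bouncing off the mirror (level), z up; it turns twice as far as the mirror. The camera sees a thing on this line, that is when the mirror's normal halves the angle between the directions from pivot to lens and from pivot to the thing.
- board_orange: Circuit board (green, 66 mm wide, 74 mm high, upper edge 154 mm above the table) standing upright in a fixed holder (foot 50 x 70 mm), with an orange dot on its +x face and an orange cap on its upper edge. Origin: under the board, on the table.
- orange_dot (a point): Centre of the orange dot (20 mm across), 125 mm above the table: the marker that the camera must see.
- board_blue: The same kind of board and holder with a blue dot and a blue cap: not the one wanted. Which of the two boards stands on which side varies. Fixed; origin as for the orange one.
- spool: Loose solder spool with green flanges, 56 mm across, 40 mm high. Origin: centre of its underside.
- flux: Loose blue flux bottle with a red cap, 38 mm across, 85 mm high. Origin: centre of its underside.
- pliers: Loose small cutters with orange handles lying flat, about 130 x 66 x 14 mm. Origin on the table, about the middle; x towards the jaws.
- tin: Loose open aluminium cup, 56 mm across, 30 mm high. Origin: centre of its underside.
There are look-alikes about, which are no part of the job. What is shaped like the switchbox but brown or purple is not meant.

How it is judged:
By the outcome, as a careful person would: the job done as asked, in the order asked, and still so for the second after the job is handed in, while the arm keeps its last pose, push and grip.
It also fails if it takes over 43 s, if anything falls off the work surface, if the arm or the gripper's body presses on something with over 40 N, if the wrist force passes 120 N, or if a joint passes its speed limit or range.

## Working session

There is one attempt and no reset: what is moved stays moved. The work goes in short steps, Python scripts to look and compute and a tool call to move; the robot and the scene stay as the last step left them, time stands still between calls to the robot, and variables do not carry over. Pictures are saved under pics/ and viewed, at most 10 in all, crops included, and the job is handed in when it is done.

Besides the shell and the picture viewer there is one more tool, called after ">>>" by a JSON object that holds its "op" and its "data". arm_command: Moves the arm, as the interface text tells. Scaled input: -1 to 1 covers 0.08 m each way for a shift and 180 degrees each way for a turn. Its arguments: {"type":"object","properties":{"deltas":{"type":"array","items":{"type":"array","items":{"type":"number","minimum":-1,"maximum":1}}},"jaw":{"type":"number"},"force":{"type":"number"}},"required":["deltas"]}

```bash
mkdir -p pics
cat > h.py <<'E'
import numpy as np, cv2
from plant import monitor, read_camera, get_calibration, ticket
from scipy.spatial.transform import Rotation as Ro
def save(n,f):
    s=monitor.state(); im=read_camera(n); cv2.imwrite('pics/'+f,im[:,:,::-1]); return s,im
def ray(n,u,v,s=None):
    c=get_calibration(n); K=np.array(c['mtx']); d=np.array([(u-K[0,2])/K[0,0],(v-K[1,2])/K[1,1]])
    x=d.copy()
    for _ in range(20): x=d/(1+c['k1']*(x@x))
    r=np.array([x[0],x[1],1.])
    if 'R' in c:
        R=np.array(c['R']);t=np.array(c['t']); return -R.T@t, R.T@r
    M=np.array(c['mount']); T=Ro.from_euler('xyz',s['eef_rot'],degrees=True).as_matrix()
    return T@M[:3,3]+np.array(s['tool_pos']), T@M[:3,:3]@r
def at(n,u,v,z,s=None):
    o,d=ray(n,u,v,s); return o+d*(z-o[2])/d[2]
E
python3 - <<'E'
from h import *
ims=[]
for n in ['scene','top']:
    s,im=save(n,n+'0.png'); cv2.imwrite('pics/%sbig.png'%n,cv2.resize(im[:,:,::-1],(800,600),interpolation=cv2.INTER_CUBIC))
print(s)
E
```

```text
{'time': 0.05, 'qpos': array([ 5.86971352e+01,  2.83130025e+01,  7.71266406e+01, -1.38448517e-03,
        7.46286564e+01, -5.47235414e+00]), 'joint_vel': array([ 0.02687477,  0.07701178, -0.10374629, -0.04917986, -0.07226   ,
       -0.03240262]), 'tau': array([ 2.90658318e-03, -8.81095719e+01, -3.82966340e+01,  7.08980486e-02,
        4.78827953e-02,  3.39492931e-05]), 'tool_pos': array([0.27212727, 0.56221611, 0.2035616 ]), 'eef_rot': array([-1.79931885e+02, -5.18496961e-03,  1.54169854e+02]), 'contact_force': array([ 0.06306908, -0.43705905,  0.37995563]), 'wrist_torque': array([-0.00919153, -0.05732064, -0.01862022]), 'gripper_force': 0.0, 'opening': 0.0908365212824856}
```

View pics/topbig.png

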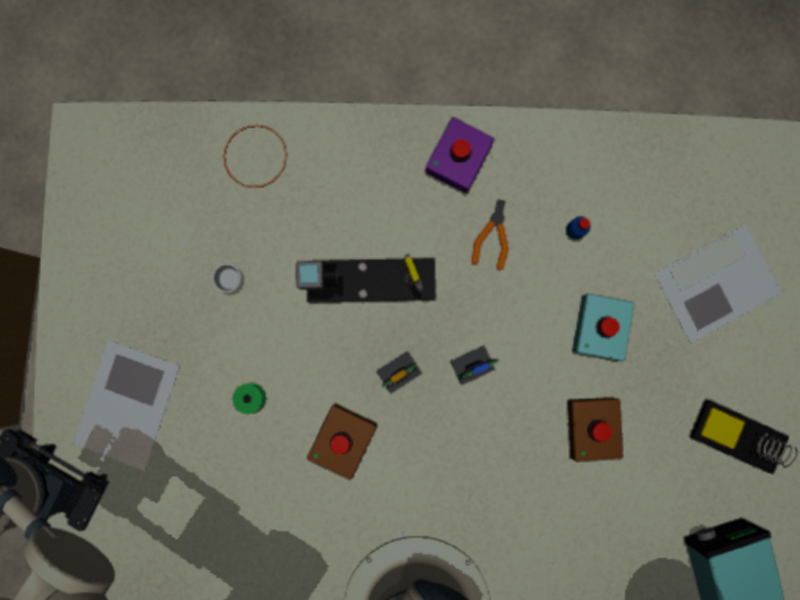

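View pics/scenebig.png

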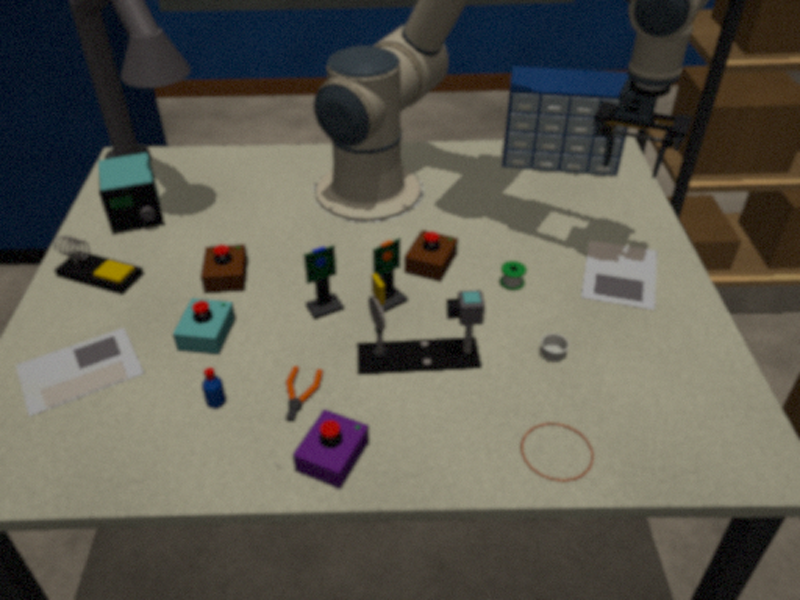

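The top view (800×600) shows the teal switch plunger at (609,327), the yellow tab near (412,270) and the camera at (309,274). The orange board is at (400,375) and the blue one at (480,368). The scene view agrees with this.

Run:
```python
from h import *
im=cv2.imread('pics/top0.png')[155:260,180:320]
cv2.imwrite('pics/topcrop.png',cv2.resize(im,None,fx=5.7,fy=5.7,interpolation=cv2.INTER_CUBIC))
k=1/1.5625
for nm,u,v,z in [('pl',609,327,.08),('tab',412,269,.205),('cam',309,274,.152),('cap',400,375,.154),('capblue',480,368,.154),('flux',582,224,.085)]:
    print(nm,at('top',u*k,v*k,z).round(3))
for nm,u,v,z in [('pl',201,308,.08),('tab',378,280,.205)]: print('scene',nm,at('scene',u*k,v*k,z).round(3))
for u,v in [(307,304),(436,300),(435,258)]: print('plate',at('top',u*k,v*k,.012).round(3))
```

```text
pl [ 0.527 -0.325  0.08 ]
tab [0.608 0.026 0.205]
cam [0.601 0.197 0.152]
cap [0.437 0.041 0.154]
capblue [ 0.452 -0.091  0.154]
flux [ 0.708 -0.274  0.085]
scene pl [ 0.542 -0.322  0.08 ]
scene tab [0.616 0.029 0.205]
plate [0.558 0.217 0.012]
plate [ 0.571 -0.021  0.012]
plate [ 0.649 -0.017  0.012]
```

View pics/topcrop.png

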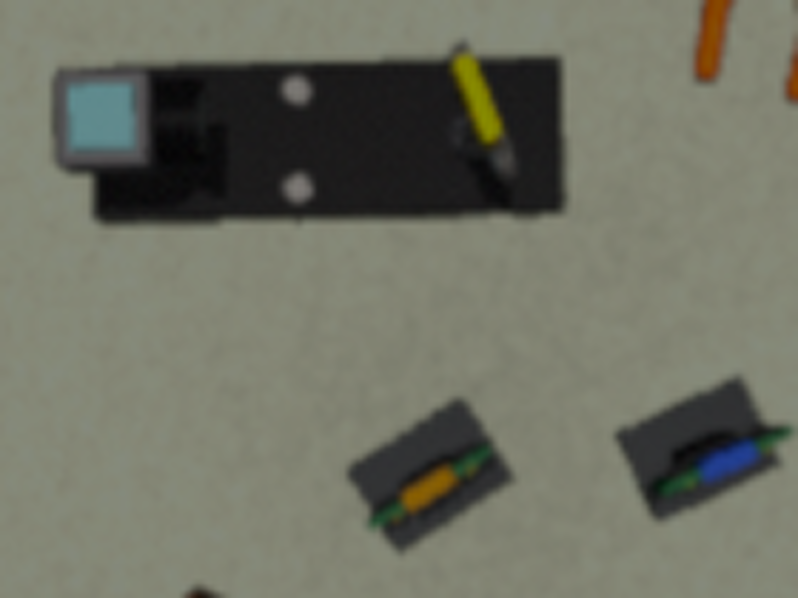

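The crop shows the tab running from (465,57) to (490,140), the orange cap centred at (430,488) and the blue cap at (728,462). I'll refine these with colour centroids.

```bash
cat >> h.py <<'E'
def blobs(im,lo,hi,mn=8):  # rgb image, HSV bounds
    h=cv2.cvtColor(im,cv2.COLOR_RGB2HSV); m=cv2.inRange(h,np.array(lo),np.array(hi))
    n,_,st,c=cv2.connectedComponentsWithStats(m)
    return [(c[i].round(1),int(st[i,4])) for i in range(1,n) if st[i,4]>=mn]
E
python3 - <<'E'
from h import *
for n in ['top','scene']:
    im=cv2.imread('pics/%s0.png'%n)[:,:,::-1].copy()
    print(n)
    for nm,lo,hi,z in [('red',(0,200,90),(4,255,255),.0795),('yel',(25,180,60),(33,255,255),.19),('or',(8,170,90),(20,255,255),.154)]:
        for c,a in blobs(im,lo,hi): print(nm,c,a,at(n,*c,z).round(3))
E
```

```text
top
red [294.6  94.9] 82 [ 0.84  -0.056  0.079]
red [373.7 142.7] 21 [ 0.711 -0.279  0.079]
red [389.7 208.8] 93 [ 0.528 -0.325  0.079]
red [384.9 276.1] 103 [ 0.343 -0.315  0.079]
red [217.2 284.2] 113 [0.311 0.144 0.079]
yel [263.3 172. ] 71 [0.61  0.027 0.19 ]
yel [462.3 273.7] 455 [ 0.363 -0.489  0.19 ]
or [307.3 154.5] 107 [ 0.662 -0.087  0.154]
or [321.  157.5] 106 [ 0.655 -0.123  0.154]
scene
red [275.5 151.4] 39 [0.32  0.143 0.08 ]
red [141.1 160. ] 40 [ 0.354 -0.313  0.079]
red [128.  196.5] 42 [ 0.538 -0.325  0.08 ]
red [133.5 238.3] 14 [ 0.715 -0.278  0.08 ]
red [210.9 274.9] 69 [ 0.85  -0.055  0.08 ]
yel [ 71.5 172.3] 165 [ 0.552 -0.466  0.19 ]
yel [241.5 178.2] 28 [0.594 0.027 0.19 ]
or [247.1 155.8] 10 [0.441 0.045 0.154]
or [186.3 244.5] 59 [ 0.811 -0.115  0.154]
or [199.3 247.4] 76 [ 0.822 -0.081  0.154]
```

>>> {"op": "arm_command", "data": {"deltas": [[-0.4, -0.4, -0.2, 0], [-0.8, -0.8, -0.4, 0], [-1, -1, -0.5, 0]], "jaw": 0}}

```text
time: 0.4
tool_pos: [0.31, 0.4532, 0.2449]
eef_rot: [-180.0, 0.0, 154.1]
contact_force: [-0.1, -0.1, -1.1]
opening: 0.0702
gripper_force: 0.0
```

>>> {"op": "arm_command", "data": {"deltas": [[-0.42, -0.47, 0, 0], [-0.84, -0.945, 0, 0], [-0.84, -0.945, 0, 0]]}}

```text
time: 0.7
tool_pos: [0.3376, 0.3538, 0.244]
eef_rot: [-179.9, 0.0, 154.0]
contact_force: [0.5, 0.3, 0.1]
opening: 0.0463
gripper_force: 0.0
```

>>> {"op": "arm_command", "data": {"deltas": [[-0.42, -0.47, 0, 0], [-0.84, -0.945, 0, 0], [-0.84, -0.945, 0, 0]]}}

```text
time: 1.0
tool_pos: [0.3653, 0.2571, 0.244]
eef_rot: [-179.9, 0.0, 154.0]
contact_force: [-0.3, 0.2, -0.6]
opening: 0.0222
gripper_force: 0.0
```

>>> {"op": "arm_command", "data": {"deltas": [[-0.42, -0.47, 0, 0], [-0.84, -0.945, 0, 0], [-0.84, -0.945, 0, 0]]}}

```text
time: 1.3
tool_pos: [0.3933, 0.1599, 0.2441]
eef_rot: [-179.9, 0.0, 153.9]
contact_force: [0.5, 0.2, 0.9]
opening: 0.0008
gripper_force: 0.0
```

>>> {"op": "arm_command", "data": {"deltas": [[-0.42, -0.47, 0, 0], [-0.84, -0.945, 0, 0], [-0.84, -0.945, 0, 0]]}}

```text
time: 1.6
tool_pos: [0.4212, 0.0627, 0.2441]
eef_rot: [-180.0, 0.1, 153.9]
contact_force: [0.1, 1.1, -0.1]
opening: 0.0009
gripper_force: 0.0
```

Run:
```python
from h import *
import json
s,im=save('wrist','w1.png')
print(get_calibration('wrist'))
for c,a in blobs(im,(8,170,90),(20,255,255)): print('or',c,a,at('wrist',*c,.154,s).round(4))
json.dump({k:np.array(s[k]).tolist() for k in('tool_pos','eef_rot')},open('w1.json','w'))
```

```text
{'mtx': array([[326.93536533,   0.        , 252.48346912],
       [  0.        , 326.93536533, 191.15499785],
       [  0.        ,   0.        ,   1.        ]]), 'k1': -0.06021753387088144, 'mount': array([[ 1.18562367e-03, -9.58627849e-01, -2.84659870e-01,
         8.11988399e-02],
       [ 9.99999006e-01,  1.35385974e-03, -3.94242960e-04,
        -1.34521009e-03],
       [ 7.63321818e-04, -2.84659120e-01,  9.58628501e-01,
        -1.80360664e-01],
       [ 0.00000000e+00,  0.00000000e+00,  0.00000000e+00,
         1.00000000e+00]])}
or [235.3   6.7] 21 [0.2842 0.1135 0.154 ]
or [315.6   2.4] 10 [0.3077 0.1692 0.154 ]
or [315.6  11.6] 16 [0.3136 0.1666 0.154 ]
or [288.8  24.4] 11 [0.3131 0.1445 0.154 ]
or [315.3  27.8] 9 [0.324  0.1618 0.154 ]
or [315.5  46.9] 48 [0.3367 0.1564 0.154 ]
or [236.9  61.6] 42 [0.3199 0.0969 0.154 ]
or [253.9  58.4] 10 [0.3236 0.1098 0.154 ]
or [260.2  59.8] 9 [0.3267 0.1138 0.154 ]
or [249.1  62.2] 8 [0.3245 0.1053 0.154 ]
or [255.7  65.6] 19 [0.3291 0.1088 0.154 ]
or [283.7  87. ] 199 [0.3533 0.1217 0.154 ]
or [238.4  82.6] 17 [0.3345 0.0909 0.154 ]
or [246.5  91.9] 15 [0.3437 0.0935 0.154 ]
or [242.4 211.6] 163 [0.4329 0.0454 0.154 ]
or [  2.2 237.2] 40 [ 0.3573 -0.1698  0.154 ]
```

View pics/w1.png

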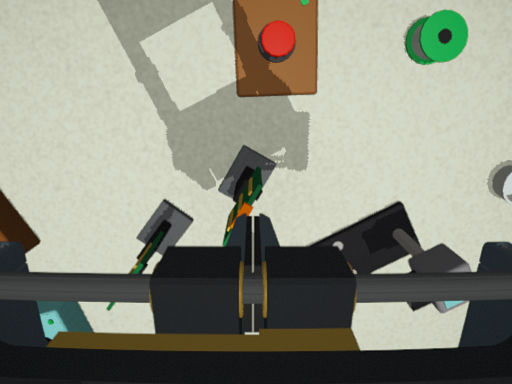

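>>> {"op": "arm_command", "data": {"deltas": [[-0.42, -0.47, 0, 0], [-0.84, -0.945, 0, 0], [-0.84, -0.945, 0, 0]]}}

```text
time: 1.95
tool_pos: [0.4489, -0.0337, 0.2441]
eef_rot: [-180.0, 0.1, 154.0]
contact_force: [0.5, 0.8, -0.2]
opening: 0.0005
gripper_force: 0.0
```

>>> {"op": "arm_command", "data": {"deltas": [[-0.42, -0.47, 0, 0], [-0.84, -0.945, 0, 0], [-0.84, -0.945, 0, 0]]}}

```text
time: 2.25
tool_pos: [0.4767, -0.131, 0.2439]
eef_rot: [-180.0, 0.1, 154.1]
contact_force: [0.7, 1.2, 0.5]
opening: 0.0005
gripper_force: 0.0
```

>>> {"op": "arm_command", "data": {"deltas": [[-0.42, -0.47, 0, 0], [-0.84, -0.945, 0, 0], [-0.84, -0.945, 0, 0], [-0.84, -0.945, 0, 0]]}}

```text
time: 2.65
tool_pos: [0.5029, -0.2245, 0.2436]
eef_rot: [180.0, -0.1, 154.2]
contact_force: [-0.1, -0.2, -0.6]
opening: 0.0006
gripper_force: 0.0
```

The wrist view shows the orange cap at (243,211), partly behind the jaws, so world about (0.433,0.045). The camera body is at (440,265). Next I'll move past the plunger so the wrist camera can see it.

>>> {"op": "arm_command", "data": {"deltas": [[-0.4, -0.4, 0, 0], [-0.8, -0.5, 0, 0], [-0.8, -0.5, 0, 0]]}}

```text
time: 2.95
tool_pos: [0.545, -0.2893, 0.2437]
eef_rot: [180.0, 0.0, 154.2]
contact_force: [-0.2, 0.5, -1.4]
opening: 0.0004
gripper_force: 0.0
```

>>> {"op": "arm_command", "data": {"deltas": [[-0.4, -0.4, 0, 0], [-0.8, -0.5, 0, 0], [-0.8, -0.5, 0, 0], [-0.8, -0.5, 0, 0]]}}

```text
time: 3.35
tool_pos: [0.5831, -0.351, 0.2436]
eef_rot: [180.0, -0.1, 154.3]
contact_force: [-1.5, 0.6, -0.5]
opening: 0.0005
gripper_force: 0.0
```

Run:
```python
from h import *
s,im=save('wrist','w2.png')
print(s['tool_pos'],s['eef_rot'])
for c,a in blobs(im,(0,200,90),(4,255,255),60)+blobs(im,(176,200,90),(180,255,255),60): print(c,a,at('wrist',*c,.079,s).round(4))
```

```text
[ 0.58308866 -0.35103572  0.24361997] [ 1.79960746e+02 -7.75181398e-02  1.54257974e+02]
[250.3 117.1] 811 [ 0.5284 -0.3288  0.079 ]
[356.4 243.5] 196 [ 0.7111 -0.2798  0.079 ]
```

View pics/w2.png

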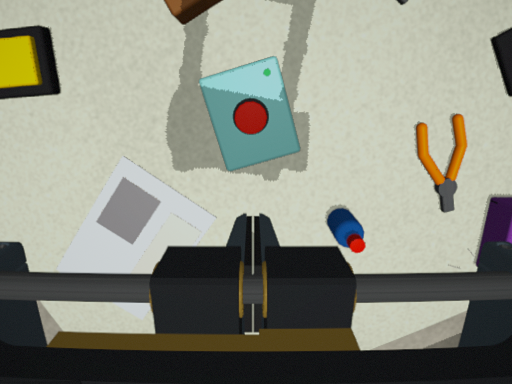

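The wrist view shows the red plunger head at (250,117), so world (0.528,-0.327). That agrees with the top view. Descending.

>>> {"op": "arm_command", "data": {"deltas": [[0.4, -0.03, 0.2, 0], [0.75, -0.03, 0.6, 0], [0.75, -0.03, 0.9, 0], [0.75, -0.03, 0.9, 0]]}}

```text
time: 3.8
tool_pos: [0.5254, -0.3264, 0.1701]
eef_rot: [179.9, -0.3, 154.2]
contact_force: [0.6, 0.4, 0.7]
opening: 0.0005
gripper_force: 0.0
```

>>> {"op": "arm_command", "data": {"deltas": [[0, 0, 0.4, 0], [0, 0, 0.8, 0], [0, 0, 0.85, 0], [0, 0, 0.85, 0]]}}

```text
time: 4.2
tool_pos: [0.528, -0.329, 0.105]
eef_rot: [180.0, -0.0, 154.2]
contact_force: [0.3, 0.0, 0.5]
opening: 0.0005
gripper_force: 0.0
```

>>> {"op": "arm_command", "data": {"deltas": [[0, 0, 0.08, 0], [0, 0, 0.16, 0], [0, 0, 0.2, 0], [0, 0, 0.24, 0], [0, 0, 0.24, 0]]}}

```text
time: 4.7
tool_pos: [0.5274, -0.3293, 0.0846]
eef_rot: [180.0, -0.0, 154.2]
contact_force: [0.1, 0.2, -0.5]
opening: 0.0007
gripper_force: 0.0
```

>>> {"op": "arm_command", "data": {"deltas": [[0, 0, 0.02, 0], [0, 0, 0.04, 0], [0, 0, 0.05, 0], [0, 0, 0.05, 0]]}}

```text
time: 5.1
tool_pos: [0.5275, -0.3293, 0.0808]
eef_rot: [180.0, -0.0, 154.2]
contact_force: [-0.4, 0.4, -0.1]
opening: 0.0008
gripper_force: 0.0
```

Run:
```python
from h import *
s=monitor.state(); print(s['tool_pos'],s['contact_force'],s['wrist_torque'],s['tau'])
for n in ['scene']:
    im=read_camera(n)[150:230,75:175]; cv2.imwrite('pics/s2.png',cv2.resize(im[:,:,::-1],None,fx=7,fy=7,interpolation=cv2.INTER_CUBIC))
```

```text
[ 0.52752114 -0.32932886  0.08080492] [-0.42250092  0.42647833 -0.08685511] [-0.01281107  0.03126183  0.026572  ] [-9.56791977e-03 -9.15460253e+01 -3.03938913e+01 -4.39608889e-02
  6.43162901e-03  8.08160792e-07]
```

View pics/s2.png

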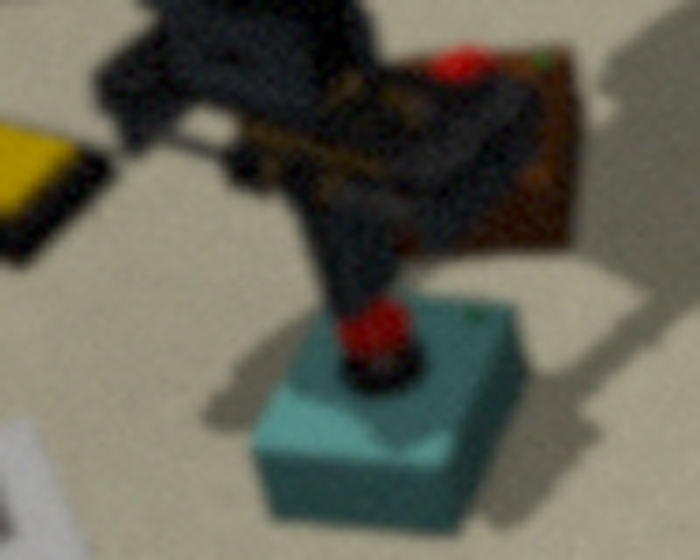

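The crop shows the finger end near (350,315). The red head, spanning (340–410, 295–350), is visible in front of it. There is no force reading, so I'll check the geometry by projecting into the image.

```bash
cat >> h.py <<'E'
def proj(n,X):
    c=get_calibration(n); p=np.array(c['R'])@X+np.array(c['t']); x=p[:2]/p[2]; x=x*(1+c['k1']*(x@x)); K=np.array(c['mtx']); return x*[K[0,0],K[1,1]]+K[:2,2]
E
python3 - <<'E'
from h import *
f=lambda X:((proj('scene',np.array(X))-[75,150])*7).round(0)
ax=np.array([-.9,.436,0])
t=np.array([.5275,-.3293,.0668])
print('tip c/+x/-x',f(t),f(t+.016*ax),f(t-.016*ax))
for z in (.080,.068): print(z,'head top c, near, far, L/R',*[f([.528+a,-.327+b,z]) for a,b in((0,0),(.017,0),(-.017,0),(0,.017),(0,-.017))])
print('box',f([.528,-.327,.0]), get_calibration('scene')['t'])
c=get_calibration('scene');print(-np.array(c['R']).T@np.array(c['t']))
c=get_calibration('top');print(-np.array(c['R']).T@np.array(c['t']))
im0=cv2.imread('pics/scene0.png')[150:230,75:175]
a=cv2.resize(im0,(400,320),interpolation=cv2.INTER_CUBIC);b=cv2.resize(cv2.imread('pics/s2.png'),(400,320))
cv2.imwrite('pics/cmp.png',np.hstack([a,b]))
E
```

```text
tip c/+x/-x [371. 331.] [392. 309.] [349. 353.]
0.08 head top c, near, far, L/R [371. 309.] [364. 335.] [377. 284.] [409. 308.] [332. 310.]
0.068 head top c, near, far, L/R [375. 329.] [369. 355.] [382. 304.] [414. 329.] [337. 330.]
box [402. 440.] [-0.0361221  -0.27756959  1.91861849]
[1.63052522 0.04117575 1.04839813]
[0.48537584 0.03240803 1.41019914]
```

View pics/cmp.png

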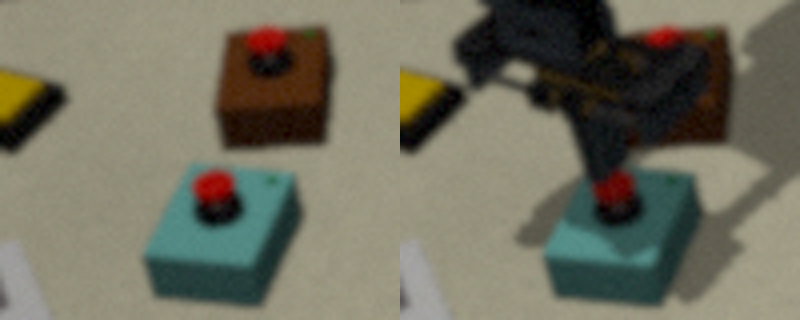

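The comparison shows the head not depressed, with its red span unchanged at about y 170–203 in the right panel. I'll check with the wrist camera where the fingers stand relative to the head.

Run:
```python
from h import *
s,im=save('wrist','w3.png')
h=cv2.cvtColor(im,cv2.COLOR_RGB2HSV)
red=((h[:,:,0]<6)|(h[:,:,0]>174))&(h[:,:,1]>150)&(h[:,:,2]>40)
teal=(h[:,:,0]>80)&(h[:,:,0]<100)&(h[:,:,1]>60)
for v in range(120,260,5): print(v,''.join('R' if red[v,u] else 't' if teal[v,u] else '#' if h[v,u,2]<60 else '.' for u in range(180,330,2)))
def wproj(X):
    c=get_calibration('wrist');M=np.array(c['mount']);T=Ro.from_euler('xyz',s['eef_rot'],degrees=True).as_matrix()
    p=M[:3,:3].T@(T.T@(X-s['tool_pos'])-M[:3,3]);x=p[:2]/p[2];x=x*(1+c['k1']*(x@x));K=np.array(c['mtx']);return x*K[0,0]+K[:2,2]
d=np.array([-.9,.436,0])*.017
for z in(.08,.071,.068,.059):print(z,[wproj(np.array([.528,-.327,z])+k*d).round(0) for k in(-1,0,1)])
```

```text
120 ....................................................tttt...................
125 ............................................tttttttttttttttt...............
130 ...................................tttttttttttttttttttttttttt..............
135 ...........................tttttttttttttttttttttttttttttttttt..............
140 ..................tttttttttttttttttttttttttttttttttttttttttttt.............
145 ..........ttttttttttttttttttttttttttttttttttttttttt..tttttttttt............
150 ...tttttttttttttttttttttttttttttttttttttttttttttt......tttttttt............
155 tttttttttttttttttttttttttttttttttttttttttttttttttt.....ttttttttt...........
160 ttttttttttttttttttttttttttttttttttttttttttttttttttttttttttttttttt..........
165 ttttttttttttttttttttttttttttttttttttttttttttttttttttttttttttttttt..........
170 tttttttttttttttttttttttttttttttttttttttttttttttttttttttttttttttttt.........
175 tttttttttttttttttttttttttttttttttttttttttttttttttttttttttttttttttt.........
180 ttttttttttttttttttttttttttttttttttttttttttttttttttttttttttttttttttt........
185 tttttttttttttttttttttttttttttttttttttttttttttttttttttttt
[... 718 characters left out ...]
ttttttttttttttttttt..
235 .........tttttttttttttttt#t#t#######R###t###t###RRRR.ttttttttttttttttttttt.
240 ..........tttttttttttttttt##########R######t#####RRRtttttttttttttttttttttt.
245 ...........ttttttttttttt############R########t####R.ttttttttttttttttttttttt
250 ################################t###R######################################
255 ###############################t####R#####t################################
0.08 [array([258., 259.]), array([259., 234.]), array([259., 207.])]
0.071 [array([258., 252.]), array([258., 228.]), array([259., 202.])]
0.068 [array([258., 250.]), array([258., 226.]), array([258., 201.])]
0.059 [array([258., 244.]), array([258., 221.]), array([258., 196.])]
```

The fingers project onto the head, with the tip's front edge at v≈214 and the head's far edge at v≈209. They appear to be above it and not yet touching, so I'll go down in small steps and watch the force.

>>> {"op": "arm_command", "data": {"deltas": [[0, 0, 0.025, 0], [0, 0, 0.05, 0], [0, 0, 0.05, 0]]}}

```text
time: 5.5
tool_pos: [0.5274, -0.3292, 0.0766]
eef_rot: [180.0, -0.0, 154.2]
contact_force: [-0.5, -0.4, -0.2]
opening: 0.0004
gripper_force: 0.0
```

>>> {"op": "arm_command", "data": {"deltas": [[0, 0, 0.025, 0], [0, 0, 0.05, 0], [0, 0, 0.05, 0]]}}

```text
time: 5.8
tool_pos: [0.5274, -0.3292, 0.0726]
eef_rot: [180.0, -0.0, 154.2]
contact_force: [-0.5, -0.1, 0.4]
opening: 0.0009
gripper_force: 0.0
```

Run:
```python
from h import *
s,im=save('wrist','w4.png'); s2,sc=save('scene','s4.png')
cv2.imwrite('pics/v4.png',np.hstack([cv2.resize(im[130:280,170:340,::-1],(453,400),interpolation=cv2.INTER_CUBIC),cv2.resize(sc[165:215,105:145,::-1],(320,400),interpolation=cv2.INTER_CUBIC)]))
```

```text
(no output)
```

View pics/v4.png

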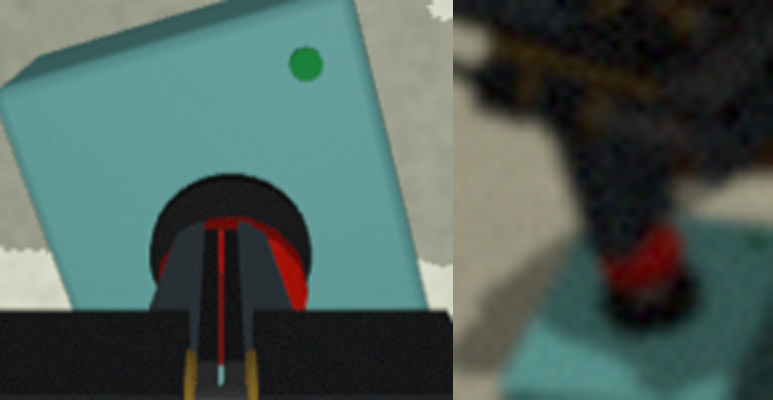

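Run:
```python
from h import *
c=get_calibration('wrist');M=np.array(c['mount'])
def wp(X):
    p=M[:3,:3].T@(np.array(X)-M[:3,3]);x=p[:2]/p[2];x=x*(1+c['k1']*(x@x));K=np.array(c['mtx']);return x*K[0,0]+K[:2,2]
for f in ['w2','w3','w4']:
    im=cv2.imread('pics/%s.png'%f)[:,:,::-1].copy();h=cv2.cvtColor(im,cv2.COLOR_RGB2HSV)
    red=((h[:,:,0]<6)|(h[:,:,0]>174))&(h[:,:,1]>150)&(h[:,:,2]>40); red[:80]=0;red[260:]=0;red[:,:200]=0;red[:,320:]=0
    v,u=np.nonzero(red); print(f,'top v',v.min(),'u range',u.min(),u.max())
    g=(h[:,:,0]>50)&(h[:,:,0]<75)&(h[:,:,1]>150);g[:,:200]=0;g[:,310:]=0;vv,uu=np.nonzero(g);print(' green',uu.mean(),vv.mean(),len(vv))
# head centre at tool xy offset (a,b); far edge a+.017
for tz in(.0808,.0726):
  for hz in(.08,.076,.072,.068,.064):
    print(tz,hz,[wp([a+.017,.002,tz-hz])[1].round(1) for a in(-.004,0,.004)],'width',(wp([.0,.019,tz-hz])-wp([.0,-.015,tz-hz]))[0].round(1), 'box46?',wp([.03,0,tz-.046])[1].round(1))
for h in(.014,.005,-.005): print('tip',h,[wp([x,0,h])[1].round(1) for x in(0,.008,.016)])
```

```text
w2 top v 101 u range 234 266
 green 266.625 71.84375 32
w3 top v 206 u range 230 283
 green 283.3551401869159 151.0373831775701 107
w4 top v 211 u range 229 284
 green 284.45299145299145 153.6153846153846 117
0.0808 0.08 [np.float64(214.5), np.float64(208.2), np.float64(201.7)] width 56.4 box46? 173.2
0.0808 0.076 [np.float64(212.2), np.float64(205.9), np.float64(199.6)] width 55.3 box46? 173.2
0.0808 0.072 [np.float64(209.9), np.float64(203.8), np.float64(197.5)] width 54.3 box46? 173.2
0.0808 0.068 [np.float64(207.8), np.float64(201.7), np.float64(195.6)] width 53.3 box46? 173.2
0.0808 0.064 [np.float64(205.7), np.float64(199.7), np.float64(193.7)] width 52.3 box46? 173.2
0.0726 0.08 [np.float64(219.7), np.float64(213.0), np.float64(206.3)] width 58.7 box46? 176.1
0.0726 0.076 [np.float64(217.1), np.float64(210.6), np.float64(204.0)] width 57.6 box46? 176.1
0.0726 0.072 [np.float64(214.7), np.float64(208.3), np.float64(201.8)] width 56.5 box46? 176.1
0.0726 0.068 [np.float64(212.3), np.float64(206.0), np.float64(199.7)] width 55.4 box46? 176.1
0.0726 0.064 [np.float64(210.1), np.float64(203.9), np.float64(197.6)] width 54.3 box46? 176.1
tip 0.014 [np.float64(226.3), np.float64(214.6), np.float64(202.6)]
tip 0.005 [np.float64(232.0), np.float64(219.8), np.float64(207.4)]
tip -0.005 [np.float64(238.8), np.float64(226.2), np.float64(213.2)]
```

The far edge of the head moved 5 px between the two looks. A stationary, undepressed head would give that, so the tips are still just above it. Continuing down.

>>> {"op": "arm_command", "data": {"deltas": [[0, 0, 0.025, 0], [0, 0, 0.05, 0], [0, 0, 0.05, 0]]}}

```text
time: 6.2
tool_pos: [0.5277, -0.3295, 0.0688]
eef_rot: [-180.0, 0.0, 154.2]
contact_force: [0.5, 0.4, 2.9]
opening: 0.0004
gripper_force: 1.3
```

>>> {"op": "arm_command", "data": {"deltas": [[0, 0, 0.025, 0], [0, 0, 0.05, 0], [0, 0, 0.05, 0]]}}

```text
time: 6.5
tool_pos: [0.5277, -0.3295, 0.0648]
eef_rot: [-180.0, 0.0, 154.2]
contact_force: [-0.1, -0.3, 5.2]
opening: 0.0003
gripper_force: 2.2
```

Run:
```python
from h import *
s,im=save('wrist','w5.png');h=cv2.cvtColor(im,cv2.COLOR_RGB2HSV)
red=((h[:,:,0]<6)|(h[:,:,0]>174))&(h[:,:,1]>150)&(h[:,:,2]>40); red[:80]=0;red[260:]=0;red[:,:200]=0;red[:,320:]=0
v,u=np.nonzero(red); print('top v',v.min(),'u range',u.min(),u.max(),s['contact_force'],s['tool_pos'])
```

```text
top v 212 u range 230 285 [-0.08355014 -0.29257652  5.22358517] [ 0.52773573 -0.32945141  0.0648025 ]
```

Contact was made, and the force is rising at about 0.5 N/mm as expected. The stop should be near TCP z 0.0585.

>>> {"op": "arm_command", "data": {"deltas": [[0, 0, 0.025, 0], [0, 0, 0.05, 0], [0, 0, 0.065, 0], [0, 0, 0.075, 0], [0, 0, 0.085, 0]]}}

```text
time: 7.05
tool_pos: [0.5278, -0.3295, 0.0584]
eef_rot: [-180.0, 0.0, 154.2]
contact_force: [-0.7, -0.3, 14.0]
opening: 0.0005
gripper_force: 7.2
```

>>> {"op": "arm_command", "data": {"deltas": [[0, 0, 0.01, 0], [0, 0, 0.02, 0], [0, 0, 0.02, 0]]}}

```text
time: 7.35
tool_pos: [0.5279, -0.3296, 0.0582]
eef_rot: [-180.0, 0.1, 154.2]
contact_force: [-5.7, 3.8, 28.4]
opening: 0.0004
gripper_force: 14.5
```

The force reached 28 N at z 0.058, so the plunger is on its stop. Releasing, then moving to the mirror at about z 0.30.

>>> {"op": "arm_command", "data": {"deltas": [[0, 0, -0.1, 0], [0, 0, -0.3, 0], [0, 0, -0.7, 0], [0, 0, -1, 0], [0, 0, -1, 0]]}}

```text
time: 7.85
tool_pos: [0.5289, -0.3303, 0.1396]
eef_rot: [-179.9, 0.3, 154.2]
contact_force: [-0.1, 0.6, 0.3]
opening: 0.0003
gripper_force: 0.0
```

>>> {"op": "arm_command", "data": {"deltas": [[0, 0.3, -0.5, 0], [0.1, 0.7, -1, 0], [0.1, 1, -1, 0]], "jaw": 0.5, "force": 15}}

```text
time: 8.15
tool_pos: [0.5568, -0.2535, 0.2206]
eef_rot: [-180.0, 0.3, 154.2]
contact_force: [0.3, -0.2, -0.4]
opening: 0.0217
gripper_force: 0.0
```

>>> {"op": "arm_command", "data": {"deltas": [[0, 0.5, -0.3, 0], [0.1, 1, -0.7, 0], [0.1, 1, -1, 0]]}}

```text
time: 8.45
tool_pos: [0.5836, -0.1742, 0.2971]
eef_rot: [179.9, -0.1, 154.4]
contact_force: [0.2, -1.5, -0.1]
opening: 0.0445
gripper_force: 0.0
```

>>> {"op": "arm_command", "data": {"deltas": [[0, 0.5, 0, 0], [0.1, 1, 0, 0], [0.1, 1, 0, 0]]}}

```text
time: 8.75
tool_pos: [0.6111, -0.0987, 0.2956]
eef_rot: [179.9, -0.1, 154.4]
contact_force: [-0.5, -1.6, -0.3]
opening: 0.0457
gripper_force: 0.0
```

>>> {"op": "arm_command", "data": {"deltas": [[0, 0.5, 0, 0], [0, 1, 0, 0], [0, 1, 0, 0]]}}

```text
time: 9.05
tool_pos: [0.6464, -0.0272, 0.2952]
eef_rot: [180.0, -0.1, 154.4]
contact_force: [-1.0, -0.2, 0.7]
opening: 0.0457
gripper_force: 0.0
```

>>> {"op": "arm_command", "data": {"deltas": [[0, 0.5, 0, 0.04], [0, 1, 0, 0.08], [0, 1, 0, 0.12], [0, 1, 0, 0.16], [0, 1, 0, 0.2], [0, 1, 0, 0.24], [0, 1, 0, 0.272], [0, 1, 0, 0.272], [0, 1, 0, 0.272]]}}

```text
time: 9.95
tool_pos: [0.68, 0.0407, 0.2959]
eef_rot: [-179.9, -0.0, 105.4]
contact_force: [-0.5, 0.4, -0.7]
opening: 0.0456
gripper_force: 0.0
```

Run:
```python
from h import *
s,im=save('wrist','w6.png');print(s['tool_pos'],s['eef_rot'],s['opening'],s['time'])
np.save('w6.npy',np.r_[s['tool_pos'],s['eef_rot']])
cv2.imwrite('pics/w6b.png',cv2.resize(im[:,:,::-1],(800,600),interpolation=cv2.INTER_CUBIC))
```

```text
[0.68004177 0.04068943 0.29592974] [-1.79946464e+02 -8.47208799e-03  1.05377277e+02] 0.04558651957494592 9.95
```

View pics/w6b.png

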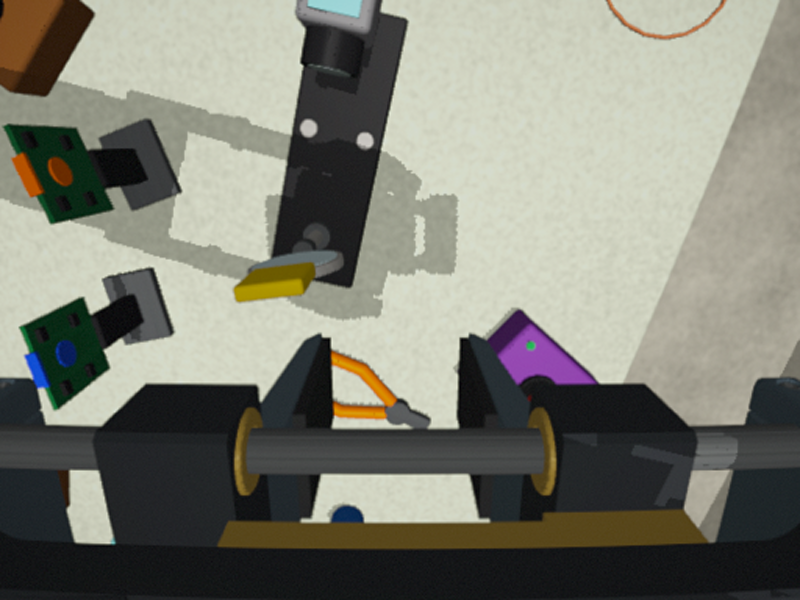

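The wrist view shows the orange dot at (61,172), the blue dot at (66,353) and the yellow tab spanning (235–315, 262–300). The base plate's right edge runs from (407,20) to (352,287), and the bolts are at (308,128) and (365,141).

Run:
```python
from h import *
w=np.load('w6.npy'); s={'tool_pos':w[:3],'eef_rot':w[3:]}
k=1/1.5625
im=cv2.imread('pics/w6.png')[:,:,::-1].copy();h=cv2.cvtColor(im,cv2.COLOR_RGB2HSV)
def P(u,v,z): return at('wrist',u*k,v*k,z,s)
a,b=P(407,20,.012),P(352,287,.012); d=a-b; print('plate R',a,b,'yaw',np.degrees(np.arctan2(d[1],d[0])))
a,b=P(296,150,.012),P(274,258,.012); d=a-b; print('plate L yaw',np.degrees(np.arctan2(d[1],d[0])),a,b)
a,b=P(308,128,.014),P(365,141,.014); d=b-a; print('bolts',a,b,'yaw+90',np.degrees(np.arctan2(d[1],d[0]))+90)
for c,n in blobs(im,(5,150,60),(18,255,255),40): print('or',c,n,at('wrist',*c,.125,s).round(4),at('wrist',*c,.154,s).round(4))
m=cv2.inRange(h,np.array((22,150,40)),np.array((36,255,255))); m[:,:140]=0;m[:,215:]=0
v,u=np.nonzero(m); V=h[:,:,2][m>0]; print('yellow V hist',np.histogram(V,8))
for y in range(165,195): 
    print(y,' '.join('%3d'%h[y,x,2] if m[y,x] else ' . ' for x in range(148,206,2)))
```

```text
plate R [0.63968034 0.2193716  0.012     ] [ 0.65223249 -0.01537747  0.012     ] yaw 93.06071882716707
plate L yaw 90.70061821350363 [0.57413447 0.09256944 0.012     ] [ 0.57535958 -0.0076137   0.012     ]
bolts [0.5804966  0.11344724 0.014     ] [0.63091212 0.11587072 0.014     ] yaw+90 92.75209398267029
or [14.5 22.1] 1452 [0.4032 0.1254 0.125 ] [0.4243 0.1247 0.154 ]
or [420.5  14.9] 111 [0.7977 0.2379 0.125 ] [0.7861 0.228  0.154 ]
or [ 17.4 111.6] 282 [0.4154 0.0354 0.125 ] [0.4354 0.0422 0.154 ]
or [ 37.9 109.4] 209 [0.4381 0.0436 0.125 ] [0.4562 0.0497 0.154 ]
or [231.6 248.6] 469 [ 0.6802 -0.0584  0.125 ] [ 0.6784 -0.0439  0.154 ]
yellow V hist (array([  1,  87, 631, 381,  83,  85,  54, 370]), array([ 49.  ,  65.25,  81.5 ,  97.75, 114.  , 130.25, 146.5 , 162.75,
       179.  ]))
165  .   .   .   .   .   .   .   .   .   .   .   .   .   .   .   .   .   .   .   .   .   .   .   .   .   .   .   .   . 
166  .   .   .   .   .   .   .   .   .   .   .   .   .   .   .   .   .   .   .   .   .   .   .   .   .   .   .   .   . 
167  .   .   .   .   .   .   .   .   .   .   .   .   .   .   
[... 2597 characters left out ...]
1 171 171 170 171 171 170 170 169 168 166 166 166 166 156  .   .   .   .   .   .   .   .   .   .   . 
190  .   .  170 170 171 170 170 170 168 166 166 166 164  .   .   .   .   .   .   .   .   .   .   .   .   .   .   .   . 
191  .   .  169 170 168 167 164 164 164  .   .   .   .   .   .   .   .   .   .   .   .   .   .   .   .   .   .   .   . 
192  .   .  165 164 164  .   .   .   .   .   .   .   .   .   .   .   .   .   .   .   .   .   .   .   .   .   .   .   . 
193  .   .   .   .   .   .   .   .   .   .   .   .   .   .   .   .   .   .   .   .   .   .   .   .   .   .   .   .   . 
194  .   .   .   .   .   .   .   .   .   .   .   .   .   .   .   .   .   .   .   .   .   .   .   .   .   .   .   .   .
```

Run:
```python
from h import *
w=np.load('w6.npy'); s={'tool_pos':w[:3],'eef_rot':w[3:]}
C=[at('wrist',u,v,.205,s) for u,v in((150,183),(191,178),(193,188),(152,192.5))]
print(np.round(C,4)); p=np.mean(C,0); print('pivot',p.round(4))
for a,b in((0,1),(3,2)):
    d=C[b]-C[a]; print('len',np.hypot(*d[:2]),'normal yaw',np.degrees(np.arctan2(d[1],d[0]))+90)
print('thick',np.linalg.norm(C[0]-C[3]),np.linalg.norm(C[1]-C[2]))
dot=np.array([.4381,.0436])
for pv in(p[:2],np.array([.611,.027])):
    t=np.degrees(np.arctan2(*(dot-pv)[::-1])); print('dot dir',t%360,'mirror normal needed',(t%360+93)/2)
x=Ro.from_euler('xyz',w[3:],degrees=True).as_matrix(); print('pivot-tool in tool axes',x.T@(p-w[:3]))
```

```text
[[0.5915 0.0231 0.205 ]
 [0.625  0.037  0.205 ]
 [0.6286 0.0287 0.205 ]
 [0.5948 0.0151 0.205 ]]
pivot [0.61  0.026 0.205]
len 0.03619211953486846 normal yaw 112.47704907549412
len 0.036416499733156436 normal yaw 111.89598531918566
thick 0.008641862301365962 0.009012411032575607
dot dir 174.14442631832512 mirror normal needed 133.57221315916257
dot dir 174.51588418814546 mirror normal needed 133.75794209407275
pivot-tool in tool axes [ 0.00438336 -0.07139229  0.09099714]
```

The tab length measures 36 mm instead of 40, and the plate 77 mm instead of 80. Contact with the plunger also came about 24 mm early by the reading. All three fit a true tool height of roughly reading + 24 mm, so I'll recompute with that.

Run:
```python
from h import *
w=np.load('w6.npy'); k=1/1.5625
x=Ro.from_euler('xyz',w[3:],degrees=True).as_matrix()
for dz in(0,.024):
    s={'tool_pos':w[:3]+[0,0,dz],'eef_rot':w[3:]}
    A=lambda u,v,z:at('wrist',u,v,z,s)
    C=[A(u,v,.205) for u,v in((149.5,182.5),(191.5,177.5),(193.5,188.5),(151.5,193))]
    p=np.mean(C,0); d=C[1]-C[0]+C[2]-C[3]; print(dz,'pivot',p.round(4),'len',np.hypot(*d[:2])/2,'nyaw',np.degrees(np.arctan2(d[1],d[0]))+90)
    a,b=A(407*k,20*k,.012),A(352*k,287*k,.012); l=A(274*k,258*k,.012); e=(a-b)[:2]/np.linalg.norm((a-b)[:2])
    n=np.array([e[1],-e[0]]); print(' plate width',n@(b-l)[:2],'yaw',np.degrees(np.arctan2(e[1],e[0])),'pivot from R edge',n@(b-p)[:2],'pivot to end',e@(p-b)[:2])
    sp=A(308*k,128*k,.014)-A(365*k,141*k,.014); print(' bolt yaw',np.degrees(np.arctan2(-sp[1],-sp[0]))+90)
    dot=A(37.9,109.4,.125); cap=A(17.4,111.6,.154)
    t=np.degrees(np.arctan2(*(dot-p)[1::-1]))%360; print(' dot',dot.round(4),'cap',cap.round(4),'dir',t,'normal',(t+93)/2)
    print(' pivot in tool',x.T@(p-s['tool_pos']))
    s2={'tool_pos':np.array([.58309,-.35104,.24362+dz]),'eef_rot':[179.96,-.078,154.26]}
    print(' plunger',at('wrist',250.3,117.1,.079,s2))
for f,z in (('top',.205),): print(at('top',263.9,172.2,z))
```

```text
0 pivot [0.61  0.026 0.205] len 0.03717067561532513 nyaw 112.02755617572231
 plate width 0.07634871010704375 yaw 93.06071882716707 pivot from R edge 0.04000950028868068 pivot to end 0.04354582885227231
 bolt yaw 92.75209398267029
 dot [0.4381 0.0436 0.125 ] cap [0.4354 0.0422 0.154 ] dir 174.15240684975777 normal 133.57620342487888
 pivot in tool [ 0.00437922 -0.07139596  0.09099714]
 plunger [ 0.52974681 -0.32923792  0.079     ]
0.024 pivot [0.6057 0.0179 0.205 ] len 0.040458872285844064 nyaw 112.02755617572234
 plate width 0.08029520782662108 yaw 93.06071882716707 pivot from R edge 0.04401753297491121 pivot to end 0.042525386256360924
 bolt yaw 92.75209398267027
 dot [0.4231 0.0385 0.125 ] cap [0.4189 0.0366 0.154 ] dir 173.54921418720664 normal 133.27460709360332
 pivot in tool [-0.00231761 -0.07761178  0.11500197]
 plunger [ 0.53107635 -0.33005426  0.079     ]
[0.6079371  0.02534079 0.205     ]
```

>>> {"op": "arm_command", "data": {"deltas": [[-0.11, -0.5, 0, 0.045], [-0.11, -1, 0, 0.09], [-0.11, -1, 0, 0.14], [-0.11, -1, 0, 0.185], [-0.11, -1, 0, 0.23], [-0.11, -1, 0, 0.28], [-0.11, -1, 0, 0.325], [-0.11, -1, 0, 0.37], [-0.11, -1, 0, 0.415], [-0.11, -1, 0, 0.458], [-0.11, -1, 0, 0.458], [-0.11, -1, 0, 0.458]]}}

```text
time: 11.2
tool_pos: [0.6053, 0.0116, 0.2964]
eef_rot: [-180.0, 0.0, 23.1]
contact_force: [-0.7, -0.4, -0.1]
opening: 0.0459
gripper_force: 0.0
```

>>> {"op": "arm_command", "data": {"deltas": [[-0.3, -0.04, 0.25, 0], [-0.58, -0.08, 0.5, 0], [-0.58, -0.08, 0.5, 0], [-0.58, -0.08, 0.5, 0]]}}

```text
time: 11.6
tool_pos: [0.5603, -0.0005, 0.2568]
eef_rot: [180.0, -0.0, 22.9]
contact_force: [0.2, 0.2, 0.4]
opening: 0.0456
gripper_force: 0.0
```

Run:
```python
from h import *
s,im=save('wrist','w7.png');print(s['tool_pos'],s['eef_rot'],s['opening'],s['time'])
np.save('w7.npy',np.r_[s['tool_pos'],s['eef_rot']])
h=cv2.cvtColor(im,cv2.COLOR_RGB2HSV); m=cv2.inRange(h,np.array((22,150,40)),np.array((36,255,255)))
n,L,st,c=cv2.connectedComponentsWithStats(m)
for i in range(1,n):
    if st[i,4]>100: print(st[i],c[i])
i=1+np.argmax([st[j,4] if st[j,1]<230 else 0 for j in range(1,n)]); x0,y0,ww,hh,_=st[i]
for y in range(y0-1,y0+hh+1,2): print(y,' '.join('%3d'%h[y,x,2] if m[y,x] else ' . ' for x in range(x0-2,x0+ww+2,3)))
```

```text
[ 5.60250765e-01 -4.74525935e-04  2.56797154e-01] [ 1.79999747e+02 -9.59345547e-03  2.29343755e+01] 0.04559849324182233 11.6
[238 100  14  57 772] [244.64248705 127.91450777]
[338 261  18  32 141] [348.5035461 275.5248227]
[150 263  18  29 132] [156.53787879 276.63636364]
[150 293  14  24 119] [154.4789916  304.73109244]
[382 327  64  22 545] [413.09174312 337.29724771]
[342 328  44  22 351] [363.60683761 339.31339031]
[140 334  23  16 118] [151.07627119 342.21186441]
[162 334 114  18 763] [218.25950197 342.70249017]
[283 334  61  17 406] [312.67980296 342.44581281]
99  .   .   .   .   .   . 
101  .  121 195 193 190 137
103  .  208 214 214 215 207
105  .  203 214 215 216 207
107  .  209 214 214 216 206
109  .  208 214 214 216 207
111  .  208 214 215 216 208
113  .  208 214 214 216 208
115  .  208 214 214 216 207
117  .  208 214 214 215 208
119  .  207 214 215 215 208
121  .  209 214 214 215 207
123  .  208 214 215 216 206
125  .  208 214 215 216 205
127  .  208 214 215 215 206
129  .  204 215 215 215 207
131  .  207 214 214 215 207
133  .  208 215 215 214 207
135  .  203 215 214 214 207
137  .  206 215 214 215 208
139  .  208 214 215 214 205
141  .  206 214 214 214 207
143  .  205 215 214 215 207
145  .  204 214 214 214 208
147  .  203 214 215 215 207
149  .  202 214 214 215 207
151  .  199 215 215 214 207
153  .  200 214 215 215 207
155  .  192 215 203 216 204
157  .   .   .   .   .   .
```

Run:
```python
from h import *
w=np.load('w7.npy'); R=Ro.from_euler('xyz',w[3:],degrees=True).as_matrix()
im=cv2.imread('pics/w7.png')[:,:,::-1].copy();h=cv2.cvtColor(im,cv2.COLOR_RGB2HSV); m=cv2.inRange(h,np.array((22,150,40)),np.array((36,255,255)))[95:160,225:265]
cc=[(225+np.mean(np.nonzero(r)[0])) for r in m[10:58]]; print('slope px/row',np.polyfit(np.arange(48),cc,1))
for dz in(0,.024):
    s={'tool_pos':w[:3]+[0,0,dz],'eef_rot':w[3:]}
    a,b=[at('wrist',244.8,v,.205,s) for v in(99.7,157.)]; l=at('wrist',237.7,128,.205,s);r=at('wrist',251.8,128,.205,s)
    p=(a+b)/2; print(dz,'len',np.linalg.norm(a-b),'thick',np.linalg.norm(l-r),'pivot',p,'tool',R.T@(p-s['tool_pos']))
```

```text
slope px/row [1.10453756e-02 2.44355017e+02]
0 len 0.039935416649941595 thick 0.00990188161574091 pivot [0.60999523 0.02566422 0.205     ] tool [ 0.05598924 -0.0046885   0.05180651]
0.024 len 0.04406360002269792 thick 0.010925453834942044 pivot [0.60753157 0.02521986 0.205     ] tool [ 0.05354315 -0.00523941  0.0758061 ]
```

The closer view gives a tab 39.9 × 9.9 mm at the reported height, with its pivot at (0.610,0.0257), which matches the top view. So the TCP reading is fine. The fingers simply end about 24 mm higher than stated, as the plunger contact showed, and I'll grip with that allowed for.

>>> {"op": "arm_command", "data": {"deltas": [[0.35, -0.03, 0, 0], [0.7, -0.06, 0, 0], [0.7, -0.06, 0, 0], [0.7, -0.06, 0, 0]]}}

```text
time: 12.05
tool_pos: [0.6109, 0.026, 0.2568]
eef_rot: [180.0, -0.0, 22.9]
contact_force: [-0.2, -0.5, -0.3]
opening: 0.0456
gripper_force: 0.0
```

>>> {"op": "arm_command", "data": {"deltas": [[0, 0, 0.3, 0], [0, 0, 0.6, 0], [0, 0, 0.85, 0], [0, 0, 1, 0], [0, 0, 1, 0]]}}

```text
time: 12.55
tool_pos: [0.6091, 0.0255, 0.1755]
eef_rot: [-180.0, 0.1, 22.8]
contact_force: [-0.2, -0.0, -0.6]
opening: 0.0456
gripper_force: 0.0
```

>>> {"op": "arm_command", "data": {"deltas": [[0, 0, 0.08, 0], [0, 0, 0.15, 0], [0, 0, 0.15, 0]]}}

```text
time: 12.85
tool_pos: [0.6098, 0.0257, 0.1643]
eef_rot: [-180.0, 0.0, 22.8]
contact_force: [-0.3, -0.3, 0.6]
opening: 0.0457
gripper_force: 0.0
```

Run:
```python
from h import *
s,im=save('wrist','w8.png');s2,sc=save('scene','s8.png');print(s['tool_pos'],s['eef_rot'],s['contact_force'],s['time'])
cv2.imwrite('pics/v8.png',np.hstack([cv2.resize(im[150:300,160:350,::-1],(440,347),interpolation=cv2.INTER_CUBIC),cv2.resize(sc[135:242,195:306,::-1],(360,347),interpolation=cv2.INTER_CUBIC)]))
```

```text
[0.60979959 0.02565405 0.16431447] [-1.79995863e+02  9.65811999e-03  2.27744837e+01] [-0.30500164 -0.30777481  0.55066638] 12.85
```

View pics/v8.png

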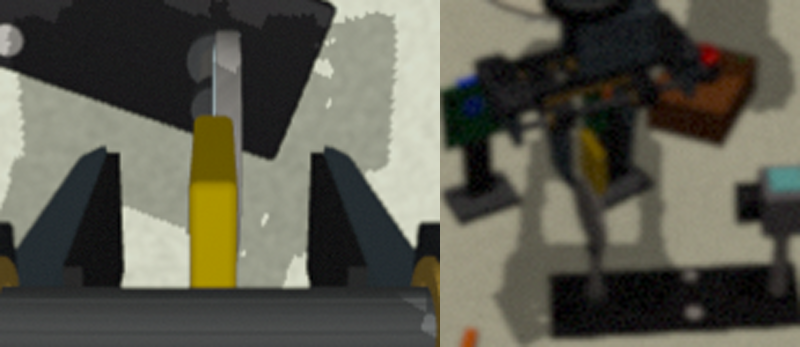

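The tab is centred between the open fingers (213 against 215), and the tips are clear of the mirror. Closing, then turning.

>>> {"op": "arm_command", "data": {"deltas": [[0, 0, 0, 0], [0, 0, 0, 0], [0, 0, 0, 0], [0, 0, 0, 0], [0, 0, 0, 0], [0, 0, 0, 0], [0, 0, 0, 0]], "jaw": 0, "force": 20}}

```text
time: 13.65
tool_pos: [0.6098, 0.026, 0.1646]
eef_rot: [-180.0, -0.0, 22.8]
contact_force: [-0.6, 5.0, 2.5]
opening: 0.0104
gripper_force: 20.0
```

>>> {"op": "arm_command", "data": {"deltas": [[0, 0, 0, -0.015], [0, 0, 0, -0.03], [0, 0, 0, -0.045], [0, 0, 0, -0.06], [0, 0, 0, -0.075], [0, 0, 0, -0.09], [0, 0, 0, -0.105], [0, 0, 0, -0.115], [0, 0, 0, -0.115], [0, 0, 0, -0.115], [0, 0, 0, -0.115]]}}

```text
time: 14.75
tool_pos: [0.6099, 0.0258, 0.1646]
eef_rot: [-180.0, -0.0, 43.4]
contact_force: [-0.4, 3.1, 2.5]
opening: 0.0097
gripper_force: 20.0
```

Run:
```python
from h import *
s,im=save('wrist','w9.png');print({k:s[k] for k in('tool_pos','eef_rot','contact_force','wrist_torque','opening','gripper_force','time')})
A=lambda n,u,v,z:at(n,u,v,z,s)
h=cv2.cvtColor(im,cv2.COLOR_RGB2HSV); m=cv2.inRange(h,np.array((22,150,40)),np.array((36,255,255)));m[:,:200]=0;m[:,300:]=0;m[275:]=0;m[:160]=0
bright=(m>0)&(h[:,:,2]>130)
for y in range(180,275,6):
    u=np.nonzero(m[y])[0]; 
    if len(u): print(y,u.min(),u.max(),h[y,int(u.mean()),2])
top=read_camera('top');
```

```text
{'tool_pos': array([0.60993073, 0.02577415, 0.16455751]), 'eef_rot': array([-1.79998794e+02, -7.50892697e-03,  4.34253916e+01]), 'contact_force': array([-0.39728765,  3.06183148,  2.52820432]), 'wrist_torque': array([ 0.50315564,  0.30706872, -0.03207655]), 'opening': 0.009722044568140286, 'gripper_force': 20.000283122062683, 'time': 14.75}
204 244 260 103
210 244 260 103
216 243 261 104
222 242 262 104
228 242 263 127
234 242 263 172
240 242 263 171
246 242 263 171
252 242 263 171
258 242 263 170
264 223 282 171
270 221 283 170
```

The tab is gripped squarely. The mirror normal is at 133.4° against the 133.5 ± 0.3° needed, and the grip is holding steady at 20 N, so I'm handing in.

```bash
python3 -c "
from plant import ticket; print(ticket.hand_in())"
```

```text
the job is handed in; nothing more can be done
None
```

I pressed the plunger to its stop (28 N) and let it up, then turned the mirror to a normal of about 133.4° (needed: 133.5 ± 0.3° by my measurements) to aim it at the orange dot. I handed in at about 14.8 s, still gripping the tab at 20 N. No verdict came back, and I did not directly confirm that the camera sees the dot.

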